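# Latch the diffuser slide of a stereo microscope's light base

### The arm

A 6-joint arm with a two-finger parallel gripper is mounted at the origin on the work surface. World frame = base frame: x ahead of the robot, y to its left, z up, the work surface at z = 0. Lengths are in m, angles in rad, forces in N, time in s.
With the tool pointing down it reaches from about 0.15 to 0.775 m from the base axis. Payload 6.1 kg.
Tool frame: the origin (TCP) lies midway between the tips of the shut fingers; the grasp point (between the pads) lies 19 mm behind it (ctrl.hold_point_z is the distance from the TCP to the grasp point, in m); z points along the fingers, x is the direction in which the jaws open and shut, and the axes are right-handed (so a half turn about z gives the same grasp; the last joint's range is limited). The gripper opens to 85 mm and grips with 20 to 120 N. Pads are 22 mm wide; open, the fingers measure 114 mm over their backs; the gripper's body (76 mm by 85 mm) begins 54 mm behind the grasp point. The pads swing forward as they close: fully open they stand 13 mm farther back than shut.
Start: joints at [-1.266, 0.126, -0.04, 1.405, 0, 1.571], TCP at [0.158, -0.501, 0.231] pointing down, gripper open.
Joint ranges: [-2.72, 2.72], [-0.95, 1.95], [-1.27, 1.35], [-1.78, 2.02], [-1.46, 1.47], [-3.14, 3.14]. Speed limits (rad/s): [2.39, 2.39, 3.01, 3.14, 3.14, 3.14].

### API

Orientations are given as a unit quaternion [w, x, y, z].
In Python, from cell import telemetry, imaging, order, ctrl gives the robot as it stands.
- The arm moves only by the tool arm_command, never from a script. Its argument "plan" is a list of rows, each a list of 3 entries, a list of its own where there are three numbers: the turn, a rotation vector about the tool's x, y, z in rad, then the shift along the tool's x, y, z in mm, then the opening in per cent of the stroke, from 0 (shut) to 100 (fully open). A call has 1 to 5 rows; each row is the pose to reach, as a shift and turn from the pose commanded when the call began, along the tool's axes at that moment; what a row does not reach only later rows make up. A row lasts 1/12 s, in which the tool goes at most 41.7 mm and 7.16 degrees, less where a joint would pass 70% of its speed; a pose out of reach is approached as far as the arm can. A call with a gripper value outside its range is refused whole. The fingers move at their own pace and stop on an object; "squeeze" is the grip in N (left out, the last holds). Time passes only in rows, so rows that repeat a pose let the fingers close. It gives the time, the measured TCP pose, the force and the opening at its end, in the units of the state.
- telemetry.read_state(): the state, without advancing time (a new reading comes with each control period).
- imaging.get_image(name): name is "scene" or "side" or "wrist"; returns a dict with "image" (420x560x3 uint8, red, green, blue), "fov_y" (degrees; the focal length in pixels is half the picture's height over the tangent of half this angle, whatever the lens; pixels are square), "cx", "cy" (the principal point, pixels), "k1" (the pictures are not rectified: a ray, as slopes to the right and down, at radius r is drawn at 1 + k1 r^2 times it, then the intrinsics apply), "world_from_camera" (4x4, takes a point from camera to world coordinates). Camera axes: x right, y down, z forward; pixel columns grow to the right and rows downward; lengths in m; the calibration is good to about 2 mm. A picture is of the moment at which its call begins. There is no depth.
- order.close_job(): hands the job in, once; it reports no verdict.
The state is a dict: "clock": time; "qpos": joint angles; "qd": joint speeds; "tau": joint torques, N m; "tool_pos": TCP position; "ee_rot": TCP orientation; "contact_force": force on the tool from outside, world axes, zero at the start; "ft_torque": the same for the moment, N m; "gripper_width": opening from 0.0 (shut) to 1.0 (fully open).
Only numpy, scipy, OpenCV 4.12 (cv2) and the standard library are available. Lean on these libraries where they do the work, as an engineer would, in place of code of your own. Each camera call takes 0.05 s, during which the arm holds its last target. There are 200 camera calls.

### The job

The light base of the stereo microscope has two slides on its right-hand side (seen from the eyepieces), and the diffuser slide, the one with the round knob and the catch lever, has sprung out. With the fingertips push its knob all the way in to the stop, then let it go so that its spring brings it back onto the catch and it stays latched at the middle position. Only push, do not pinch or grip anything; leave the flat-tabbed darkfield slide, the dish under the objective and the things on the bench where they are.

Things in the scene. Friction and masses are not known exactly. Their poses are not given: they have to be found in the camera images.
- microscope: Stereo microscope on a white light base, fixed. Base 330 (x) x 280 (y) x 72 mm high; origin at the centre of its underside, at bench height. Its x axis points from the operator's front edge to the rear, +y to the left; the slides stand out of the -y side face, 140 mm from the origin. Column 122 mm behind the origin; head about 100 mm wide over the middle of the base, 178 to 430 mm above the bench.
- diffuser_knob (a point): Centre of the outer end face, to push, of the diffuser slide's round black knob: 19 mm diameter, 12 mm long, axis level, 36 mm above the bench. Axes as the microscope's: the slide is pushed in towards +y. The end face stands 72 mm out of the base's side face when out, 50 mm at the stop. Its guide (front or rear one, 85 mm apart) stands 36 mm out of the base, 50 mm wide, 40 mm high.
- diffuser_slide (a joint): How far the diffuser slide is pushed in (m): 0 sprung out, 0.012 latched (middle), 0.022 at the stop. Its spring pushes back with 2.8 N when out, 5.2 N at the stop; damping adds 1 N at 40 mm/s, the catch 1 to 2 N in passing. The catch drops behind the stop pin only past about 0.017; let go before that and the slide springs out again. At the stop the resistance rises sharply above 10 N.
- catch (a joint): Angle (rad) of the sprung steel catch lever, about 20 mm long, on top of the diffuser slide's guide, 45 mm above the bench: 0 closed, about 0.3 while the stop pin standing on the slide's bar pushes it aside; it closes behind the pin by itself. It lies at least 15 mm inward of the knob's end face. No need to touch it.
- darkfield_slide (a joint): How far the darkfield slide is pushed in (m), 0 to 0.022; it starts anywhere and stays by friction (about 4 N). Not to be moved.
- darkfield_tab (a point): Centre of the outer face of the darkfield slide's flat black tab, 30 mm wide (x), 20 mm high, 4 mm thick, 39 mm above the bench; in the other guide of the same side face, same axes as the diffuser knob. Not to be moved.
- dish: Closed clear culture dish, 60 mm diameter, 14 mm high, loose on the stage glass in the middle of the base, 74 mm above the bench; origin at the centre of its underside. Not to be moved.
- spare_dishes: Two small clear dishes stacked, 41 mm diameter, 24 mm high in all, loose on the bench beside the base's right-hand side, towards its rear; origin at the centre of the underside. Not to be moved.
- medium_bottle: Glass bottle with a white cap, 48 mm diameter, 95 mm high, loose on the bench; origin at the centre of the underside. Not to be moved.
- tip_box: Closed pipette tip box, 119 (x) x 83 (y) x 58 mm high, grey with a white lid, loose on the bench; origin at the centre of the underside. Not to be moved.

How it is judged:
By the outcome, as a careful person would: the job done as asked, in the order asked, and still so for the second after the job is handed in, with the robot touching nothing.
It also fails if it takes over 32 s, if anything falls off the work surface, if the arm or the gripper's body presses on something with over 40 N, if the wrist force passes 120 N, or if a joint passes its speed limit or range.

## Working session

There is one attempt and no reset: what is moved stays moved. The work goes in short steps, Python scripts to look and compute and a tool call to move; the robot and the scene stay as the last step left them, time stands still between calls to the robot, and variables do not carry over. Pictures are saved under pics/ and viewed, about 8 in all and at most 12, crops included, and the job is handed in when it is done.

Besides the shell and the picture viewer there is one more tool, called after "Request:" by a JSON object that holds its "name" and its "arguments". arm_command: Moves the arm, as the interface text tells. Its arguments: {"type":"object","properties":{"plan":{"type":"array"},"squeeze":{"type":"number"}},"required":["plan"]}

```bash
mkdir -p pics; cat > h.py <<'E'
import numpy as np, cv2
from cell import telemetry, imaging, order, ctrl
def grab(n,f):
    d=imaging.get_image(n); np.save(f'pics/{f}.npy',d,allow_pickle=True)
    cv2.imwrite(f'pics/{f}.png',d['image'][:,:,::-1]); return d
def load(f): return np.load(f'pics/{f}.npy',allow_pickle=True).item()
def K(d):
    f=d['image'].shape[0]/2/np.tan(np.radians(d['fov_y'])/2); return f
def ray(d,u,v):
    f=K(d); q=np.array([(u-d['cx'])/f,(v-d['cy'])/f]); p=q.copy()
    for _ in range(30): p=q/(1+d['k1']*(p@p))
    T=np.array(d['world_from_camera']); return T[:3,3],T[:3,:3]@np.array([*p,1])
def atz(d,u,v,z):
    o,r=ray(d,u,v); return o+r*(z-o[2])/r[2]
def proj(d,P):
    T=np.array(d['world_from_camera']); c=T[:3,:3].T@(np.array(P)-T[:3,3]); p=c[:2]/c[2]
    p=p*(1+d['k1']*(p@p)); return p*K(d)+[d['cx'],d['cy']]
def tri(obs):
    A=np.zeros((3,3));b=np.zeros(3)
    for d,u,v in obs:
        o,r=ray(d,u,v); r=r/np.linalg.norm(r); M=np.eye(3)-np.outer(r,r); A+=M;b+=M@o
    x=np.linalg.solve(A,b); return x,[proj(d,x)-[u,v] for d,u,v in obs]
E
python3 - <<'E'
from h import *
s=telemetry.read_state(); print(s)
a=[grab(n,n+'0') for n in ("scene","side","wrist")]
for d in a: print(d['fov_y'],d['k1'],np.round(d['world_from_camera'],3).tolist())
E
```

```text
{'clock': 0.0, 'qpos': array([-1.26599865e+00,  1.26412141e-01, -4.05996715e-02,  1.40539613e+00,
       -2.07371544e-05,  1.57079962e+00]), 'qd': array([-0.00021769, -0.00019617, -0.00132851,  0.00083261, -0.00023983,
        0.0012539 ]), 'tau': array([-1.59262750e-04, -4.35915256e+01,  3.52924705e+01,  1.72285514e-02,
        2.53382382e-05, -3.14837159e-06]), 'tool_pos': array([ 0.15742672, -0.50042183,  0.23051542]), 'ee_rot': array([-4.68327825e-04,  8.06255610e-01, -5.91566768e-01, -6.55823100e-04]), 'contact_force': array([-0.89321624, -0.37413421, -0.55427316]), 'ft_torque': array([-0.00861685, -0.02705944, -0.03693917]), 'gripper_width': 1.0013007599251937}
45.957936896115555 0.045794650646506084 [[0.164, 0.768, -0.619, 1.306], [0.986, -0.123, 0.109, -0.176], [0.008, -0.628, -0.778, 0.969], [0.0, 0.0, 0.0, 1.0]]
48.57374099891882 -0.10084840528219266 [[-0.572, -0.637, 0.517, 0.135], [-0.82, 0.437, -0.37, 0.321], [0.01, -0.636, -0.772, 0.824], [0.0, 0.0, 0.0, 1.0]]
58.85650715071129 -0.03813939029379954 [[0.299, -0.918, -0.261, 0.224], [-0.954, -0.288, -0.081, -0.48], [-0.001, 0.274, -0.962, 0.374], [0.0, 0.0, 0.0, 1.0]]
```

View pics/scene0.png

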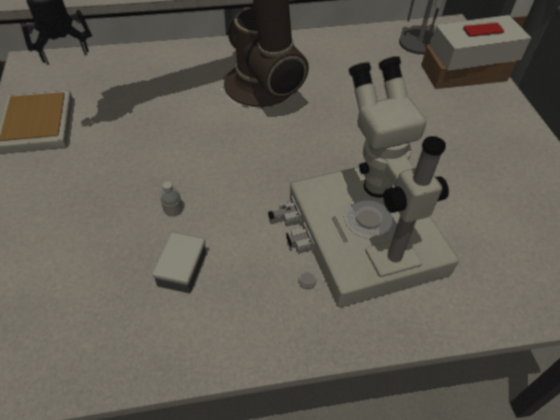

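View pics/side0.png

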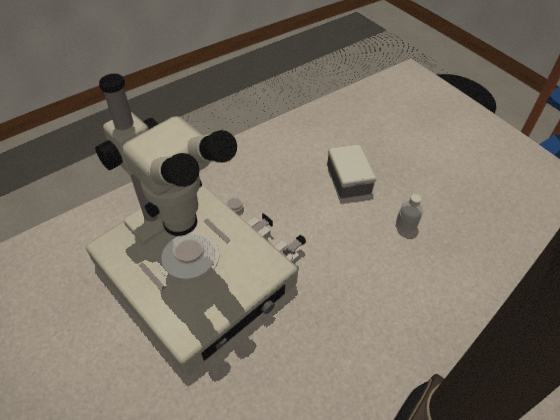

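The scene view shows the base at about (375,230), with two slides sticking out at about (280,215) and (297,240). The side view shows the same slides at (298,242) and (265,222). I'll enlarge both.

```bash
python3 - <<'E'
from h import *
a=load('scene0')['image'][165:305,255:345]; b=load('side0')['image'][195:275,225:325]
A=cv2.resize(a,None,fx=4.2,fy=4.2,interpolation=3); B=cv2.resize(b,None,fx=4.2,fy=4.2,interpolation=3)
o=np.zeros((590,800,3),np.uint8); o[:588,:378]=A; o[:336,380:]=B
cv2.imwrite('pics/crop1.png',np.clip(o.astype(float)*1.6,0,255).astype(np.uint8)[:,:,::-1])
E
```

```text
(no output)
```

View pics/crop1.png

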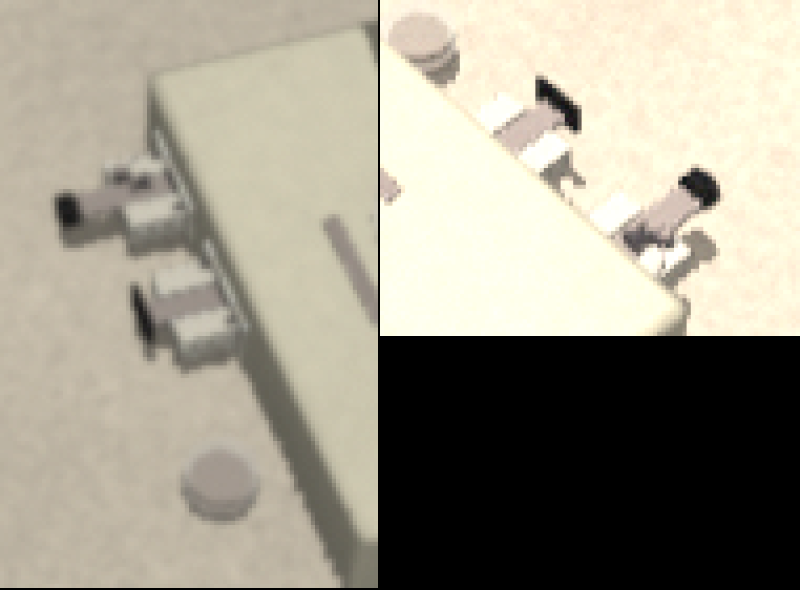

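```bash
python3 - <<'E'
from h import *
s=load('scene0');d=load('side0')
sc=lambda x,y:(255+x/4.2-.4,165+y/4.2-.4); sd=lambda x,y:(225+(x-380)/4.2-.4,195+y/4.2-.4)
r=lambda x:np.round(x,4)
x,e=tri([(s,*sc(68,211)),(d,*sd(699,188))]); print('knob',r(x),r(e))
x,e=tri([(s,*sc(142,318)),(d,*sd(558,104))]); print('tab',r(x),r(e))
print('knob z36',r(atz(s,*sc(68,211),.036)),r(atz(d,*sd(699,188),.036)))
print('knob outer scene',r(atz(s,*sc(57,212),.036)))
A=atz(s,*sc(152,77),.072);B=atz(s,*sc(362,538),.072);C=atz(d,*sd(688,295),.072)
print('corners FR',r(A),r(C),'RR',r(B),np.linalg.norm(A-B),np.degrees(np.arctan2(*(B-A)[1::-1])))
print('edge pts scene',[r(atz(s,*sc(*p),.072)) for p in((190,165),(243,285),(300,410))])
print('edge pts side',[r(atz(d,*sd(*p),.072)) for p in((420,65),(540,175),(640,255))])
print('spare',r(atz(s,*sc(220,483),.024)))
E
```

```text
knob [ 0.5617 -0.0533  0.0363] [[-0.5664 -0.1988]
 [-0.6758  0.1806]]
tab [ 0.6442 -0.0252  0.0374] [[-0.5758 -0.1731]
 [-0.6336  0.1471]]
knob z36 [ 0.5623 -0.052   0.036 ] [ 0.5615 -0.0549  0.036 ]
knob outer scene [ 0.562  -0.0584  0.036 ]
corners FR [0.4993 0.0079 0.072 ] [0.4971 0.0023 0.072 ] RR [0.8178 0.0527 0.072 ] 0.32159050991040905 8.004342162630804
edge pts scene [array([0.5689, 0.0166, 0.072 ]), array([0.6565, 0.0281, 0.072 ]), array([0.7398, 0.0399, 0.072 ])]
edge pts side [array([0.6804, 0.0313, 0.072 ]), array([0.5909, 0.0199, 0.072 ]), array([0.5271, 0.0075, 0.072 ])]
spare [ 0.7476 -0.0008  0.024 ]
```

The knob triangulates to z = 36.3 mm and lies 85.6 mm from the tab along the base, so it checks out. The diffuser is the front slide and the base is yawed 8°. The plan is to shut the fingers, point them down with tool x along the base's x, stand off from the knob and push along tool -y.

Request:
{"name": "arm_command", "arguments": {"plan": [[[0,0,-1.4],[-254,-511,0],0],[[0,0,-1.4],[-254,-511,0],0],[[0,0,-1.4],[-254,-511,0],0],[[0,0,-1.4],[-254,-511,0],0],[[0,0,-1.4],[-254,-511,0],0]], "squeeze": 20}}

```text
clock: 0.57
tool_pos: [0.3085, -0.3548, 0.2311]
ee_rot: [-0.0, 0.95, -0.313, -0.0]
contact_force: [1.0, -0.2, 0.6]
gripper_width: 0.296
```

```bash
cat >> h.py <<'E'
from scipy.spatial.transform import Rotation as R
YAW=np.radians(8); KN=np.array([.5625,-.0592,.026])
XM=np.array([np.cos(YAW),np.sin(YAW),0]); YM=np.array([-XM[1],XM[0],0])
def to(out,z,yaw=YAW,side=0):
    """move to reach TCP 'out' m outward of knob face (along -YM)"""
    s=telemetry.read_state(); q=s['ee_rot']; r=R.from_quat([*q[1:],q[0]])
    x=np.array([np.cos(yaw),np.sin(yaw),0]); zt=np.array([0,0,-1.]); g=R.from_matrix(np.c_[x,np.cross(zt,x),zt])
    P=KN-out*YM+side*XM; P[2]=z
    print('t',round(s['clock'],2),'pos',np.round(s['tool_pos'],4),'F',np.round(s['contact_force'],1),'w',round(s['gripper_width'],2))
    rel=s['tool_pos']-KN; print(' out %.1f side %.1f mm'%(-1e3*rel@YM,1e3*rel@XM))
    print(' turn',np.round((r.inv()*g).as_rotvec(),3),'shift',np.round(r.inv().apply(P-s['tool_pos'])*1e3,1))
E
python3 -c "
from h import *
to(.046,.15)"
```

```text
t 0.57 pos [ 0.3085 -0.3548  0.2311] F [ 1.  -0.2  0.6] w 0.3
 out 257.3 side -292.7 mm
 turn [-0.     0.    -0.775] shift [  61.1 -355.8   81.2]
```

Request:
{"name": "arm_command", "arguments": {"plan": [[[0,0,-0.775],[61,-356,0],0],[[0,0,-0.775],[61,-356,0],0],[[0,0,-0.775],[61,-356,0],0],[[0,0,-0.775],[61,-356,0],0],[[0,0,-0.775],[61,-356,0],0]]}}

```text
clock: 0.98
tool_pos: [0.4597, -0.2109, 0.2312]
ee_rot: [0.0, 1.0, -0.005, -0.0]
contact_force: [1.0, -1.0, 0.4]
gripper_width: -0.0
```

```bash
python3 -c "
from h import *
to(.046,.15)"
```

```text
t 0.98 pos [ 0.4597 -0.2109  0.2312] F [ 1.  -1.   0.4] w -0.0
 out 135.9 side -122.9 mm
 turn [ 0.     0.    -0.149] shift [ 108.2 -107.2   81.2]
```

Request:
{"name": "arm_command", "arguments": {"plan": [[[0,0,-0.149],[108,-107,81],0],[[0,0,-0.149],[108,-107,81],0],[[0,0,-0.149],[108,-107,81],0],[[0,0,-0.149],[108,-107,81],0],[[0,0,-0.149],[108,-107,81],0]]}}

```text
clock: 1.4
tool_pos: [0.5699, -0.1034, 0.1456]
ee_rot: [-0.001, 0.998, 0.069, -0.002]
contact_force: [-0.7, -0.8, -0.8]
gripper_width: -0.002
```

```bash
python3 - <<'E'
from h import *
to(.046,.026)
w=grab('wrist','wrist1')
print(proj(w,KN+[0,0,.01]))
E
```

```text
t 1.4 pos [ 0.5699 -0.1034  0.1456] F [-0.7 -0.8 -0.8] w -0.0
 out 44.8 side 1.2 mm
 turn [-0.003  0.004 -0.002] shift [ -0.7   1.5 119.6]
[281.80587414 137.72664302]
```

View pics/wrist1.png

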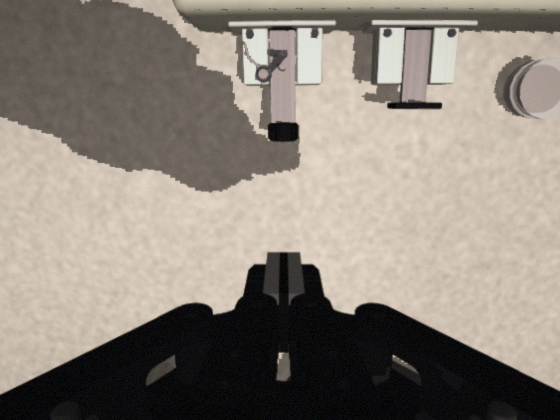

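The wrist view shows the knob centred at x≈283 with its end face at row 139 (predicted 282, 138). The shut fingertips are at x≈284, lined up with it, and the guides are square to the tool. I'll go straight down.

Request:
{"name": "arm_command", "arguments": {"plan": [[[0,0,0],[0,0,40],0],[[0,0,0],[0,0,80],0],[[0,0,0],[0,0,105],0],[[0,0,0],[0,0,119],0],[[0,0,0],[0,0,119],0]]}}

```text
clock: 1.87
tool_pos: [0.5653, -0.1079, 0.0281]
ee_rot: [-0.001, 0.998, 0.066, -0.003]
contact_force: [0.1, 0.1, 0.2]
gripper_width: -0.0
```

```bash
python3 - <<'E'
from h import *
to(.011,.026)
w=grab('wrist','wrist2')
print(proj(w,KN+[0,0,.01]))
E
```

```text
t 1.87 pos [ 0.5653 -0.1079  0.0281] F [0.1 0.1 0.2] w -0.0
 out 48.7 side -4.0 mm
 turn [-0.002  0.006 -0.008] shift [  3.8 -37.7   2.1]
[293.08089763 157.47270128]
```

View pics/wrist2.png

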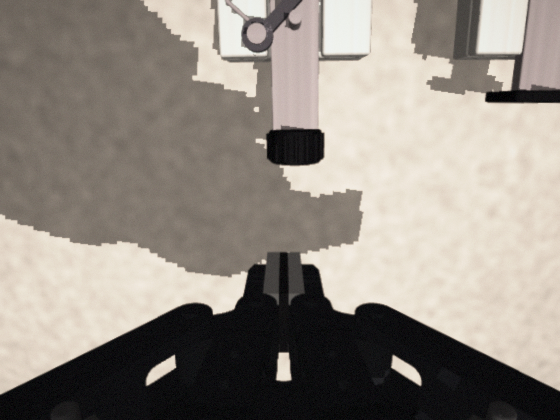

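The knob is centred at x≈296 with its face edge at row ~164, so I need about +5 mm of tool x. I'll close in to just short of contact.

Request:
{"name": "arm_command", "arguments": {"plan": [[[0,0,-0.008],[5,-8,2],0],[[0,0,-0.008],[5,-16,2],0],[[0,0,-0.008],[5,-22,2],0],[[0,0,-0.008],[5,-26,2],0],[[0,0,-0.008],[5,-26,2],0]]}}

```text
clock: 2.33
tool_pos: [0.5702, -0.0801, 0.0303]
ee_rot: [0.0, 0.997, 0.071, 0.001]
contact_force: [0.2, -0.1, -0.7]
gripper_width: 0.002
```

```bash
python3 - <<'E'
from h import *
to(.011,.026)
w=grab('wrist','wrist3')
a=cv2.resize(w['image'][60:340,180:400],None,fx=2,fy=2); cv2.imwrite('pics/wrist3c.png',a[:,:,::-1])
E
```

```text
t 2.33 pos [ 0.5702 -0.0801  0.0303] F [ 0.2 -0.1 -0.7] w 0.0
 out 21.7 side 4.7 mm
 turn [ 0.    -0.001  0.003] shift [ -4.7 -10.7   4.3]
```

View pics/wrist3c.png

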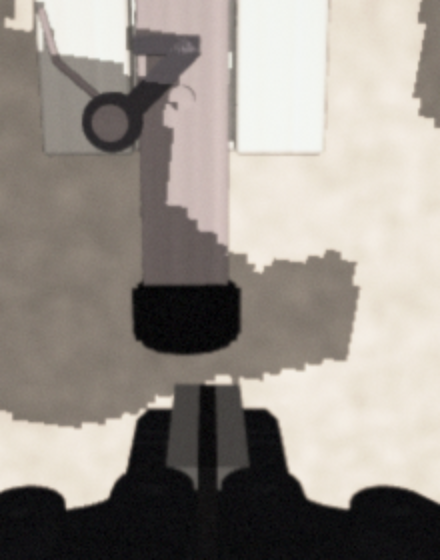

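The fingers at crop x≈207 are about 3.5 mm right of the knob's centre (187), with a gap of about 5 mm. I'll correct sideways and down before pushing.

Request:
{"name": "arm_command", "arguments": {"plan": [[[0,0,0],[-4,0,4],0],[[0,0,0],[-4,0,4],0],[[0,0,0],[-4,0,4],0]]}}

```text
clock: 2.63
tool_pos: [0.5653, -0.0818, 0.0249]
ee_rot: [-0.0, 0.998, 0.07, -0.0]
contact_force: [0.2, -0.9, -1.2]
gripper_width: 0.003
```

```bash
python3 -c "
from h import *
to(.011,.026)"
```

```text
t 2.63 pos [ 0.5653 -0.0818  0.0249] F [ 0.2 -0.9 -1.2] w 0.0
 out 22.8 side -0.4 mm
 turn [-0.     0.001  0.001] shift [  0.4 -11.8  -1.1]
```

Request:
{"name": "arm_command", "arguments": {"plan": [[[0,0,0],[1,-3,0],0],[[0,0,0],[1,-6,0],0],[[0,0,0],[1,-9,0],0],[[0,0,0],[1,-12,0],0],[[0,0,0],[1,-15,0],0]]}}

```text
clock: 3.05
tool_pos: [0.565, -0.0673, 0.0254]
ee_rot: [0.001, 0.998, 0.07, 0.0]
contact_force: [0.7, -5.1, -1.5]
gripper_width: -0.007
```

Request:
{"name": "arm_command", "arguments": {"plan": [[[0,0,0],[0,-2,0],0],[[0,0,0],[0,-4,0],0],[[0,0,0],[0,-6,0],0],[[0,0,0],[0,-8,0],0],[[0,0,0],[0,-10,0],0]]}}

```text
clock: 3.47
tool_pos: [0.5635, -0.0575, 0.0254]
ee_rot: [0.001, 0.998, 0.07, 0.0]
contact_force: [0.7, -5.8, 0.1]
gripper_width: 0.004
```

```bash
python3 -c "
from h import *
to(-.011,.026)"
```

```text
t 3.47 pos [ 0.5635 -0.0575  0.0254] F [ 0.7 -5.8  0.1] w 0.0
 out -1.5 side 1.2 mm
 turn [0.002 0.    0.001] shift [-1.2 -9.5 -0.7]
```

Request:
{"name": "arm_command", "arguments": {"plan": [[[0,0,0],[0,-2,0],0],[[0,0,0],[0,-4,0],0],[[0,0,0],[0,-6,0],0],[[0,0,0],[0,-7,0],0]]}}

```text
clock: 3.8
tool_pos: [0.5625, -0.0505, 0.0254]
ee_rot: [0.001, 0.998, 0.07, 0.0]
contact_force: [0.8, -5.8, -0.3]
gripper_width: -0.001
```

Not at the stop yet: the force is only about 5.8 N. I'll go on in 1 mm steps until it rises past 10 N.

Request:
{"name": "arm_command", "arguments": {"plan": [[[0,0,0],[0,-1,0],0],[[0,0,0],[0,-2,0],0],[[0,0,0],[0,-3,0],0],[[0,0,0],[0,-3,0],0]]}}

```text
clock: 4.13
tool_pos: [0.5622, -0.0488, 0.0254]
ee_rot: [0.002, 0.998, 0.07, 0.0]
contact_force: [1.8, -10.5, -1.0]
gripper_width: -0.001
```

Request:
{"name": "arm_command", "arguments": {"plan": [[[0,0,0],[0,-1,0],0],[[0,0,0],[0,-1,0],0],[[0,0,0],[0,-1,0],0]]}}

```text
clock: 4.38
tool_pos: [0.5622, -0.0488, 0.0255]
ee_rot: [0.003, 0.998, 0.07, 0.0]
contact_force: [1.1, -12.9, -1.7]
gripper_width: -0.003
```

It's at the stop: force up to 12.9 N with no further travel. Now I'll back straight out.

Request:
{"name": "arm_command", "arguments": {"plan": [[[0,0,0],[0,5,0],0],[[0,0,0],[0,12,0],0],[[0,0,0],[0,22,0],0],[[0,0,0],[0,34,0],0],[[0,0,0],[0,46,0],0]]}}

```text
clock: 4.8
tool_pos: [0.5684, -0.0921, 0.0253]
ee_rot: [-0.0, 0.997, 0.071, 0.0]
contact_force: [0.7, 0.9, -0.6]
gripper_width: 0.003
```

Request:
{"name": "arm_command", "arguments": {"plan": [[[0,0,0],[0,10,-30],0],[[0,0,0],[0,10,-70],0],[[0,0,0],[0,10,-110],0],[[0,0,0],[0,10,-110],0],[[0,0,0],[0,10,-110],0]]}}

```text
clock: 5.22
tool_pos: [0.5717, -0.1024, 0.1383]
ee_rot: [0.001, 0.998, 0.07, 0.003]
contact_force: [-0.4, 1.1, -0.5]
gripper_width: 0.0
```

```bash
python3 - <<'E'
from h import *
to(.046,.15)
w=grab('wrist','wrist4'); s=grab('scene','scene4'); d=grab('side','side4')
F=KN+[0,0,.01]
print('face predicted out/latched/stop',[np.round(proj(w,F+k*YM),1) for k in (0,.012,.022)])
def c(x,a,b,e,f): return cv2.resize(x['image'][b:f,a:e],None,fx=4,fy=4,interpolation=3)
o=np.zeros((600,800,3),np.uint8); o[:340,:]=cv2.resize(w['image'][0:170],(800,243))[:0].sum() if 0 else 0
o[:243]=cv2.resize(w['image'][0:170],(800,243))
o[245:245+320,:360]=c(s,255,190,345,270); o[245:565,380:780]=c(d,225,195,325,275)
cv2.imwrite('pics/chk4.png',np.clip(o*1.4,0,255).astype(np.uint8)[:,:,::-1])
E
```

```text
t 5.22 pos [ 0.5717 -0.1024  0.1383] F [-0.4  1.1 -0.5] w 0.0
 out 44.1 side 3.1 mm
 turn [ 0.001 -0.006  0.001] shift [ -3.    1.9 -11.7]
face predicted out/latched/stop [array([277.6, 139.2]), array([277.5, 120.4]), array([277.4, 104.5])]
```

View pics/chk4.png

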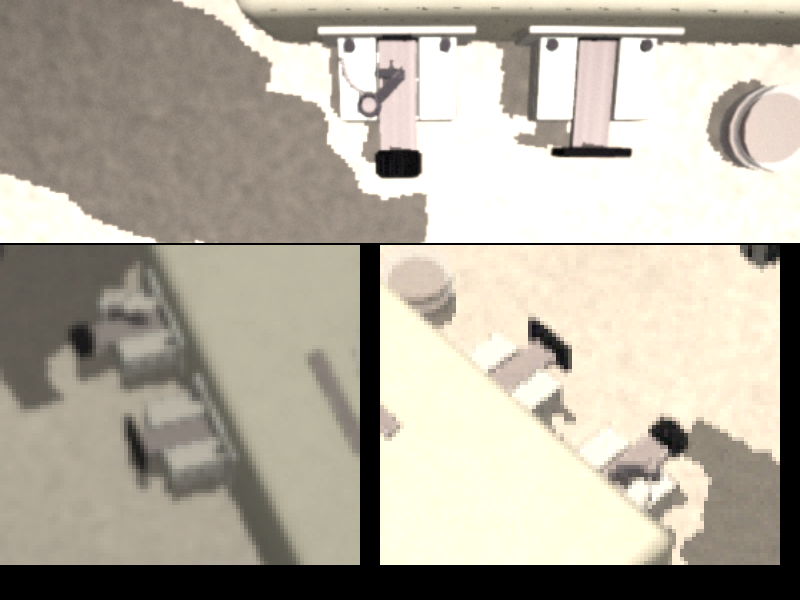

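The wrist view puts the knob's face at row ~124. Latched is predicted at about 122 with the earlier +2 px bias, sprung out at ~141 and the stop at ~106. The catch lies across the bar behind the pin. The tab and the small dishes look where they were.

```bash
python3 -c "
from h import *
a=imaging.get_image('wrist')['image'].astype(int); b=load('wrist4')['image'].astype(int)
print('change since last',np.abs(a-b)[60:160,230:400].mean()); print(order.close_job())"
```

```text
change since last 19.26205882352941
the job is handed in; nothing more can be done
None
```

```bash
python3 -c "
from h import *
w=grab('wrist','wrist5'); print(proj(w,KN+[0,0,.01]+.012*YM), telemetry.read_state()['tool_pos'])
cv2.imwrite('pics/w5c.png',w['image'][:170,:,::-1])"
```

```text
the job is handed in; nothing more can be done
```

I pushed the diffuser knob in to its stop with the shut fingertips, then let go, and the last picture I viewed shows the slide latched at the middle position. One later check disagreed, described below.

- **Push:** The force rose from 5.8 N to 10.5 N and then 12.9 N, with no further travel on the last step, so the slide was at the stop. I then backed straight out and up. The arm finished clear of everything, about 5.2 s into the run.
- **Latch:** In that wrist picture the knob's end face was at row ~124. Latched is expected at about 122, sprung out at 141 and the stop at 106. The catch lay across the bar.
- **Other things:** The darkfield tab and the small dishes looked unmoved. I did not re-check the dish on the stage, the bottle or the tip box, but the arm's planned path stayed clear of them.
- **Disagreement:** Just before handing in, I compared a new wrist picture with the previous one around the knob. The mean change was 19 grey levels, which is not small. The arm was probably still settling and shifting the view and its shadow, but I did not confirm that. The same script handed the job in, and the cameras refused further pictures afterwards.

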